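# Run the washed vice pads into the drying tunnel

## Task

The black rubber vice pads on the bench have been washed and must go into the drying tunnel. Free the carriage by turning its lock knob fully counter-clockwise, pull the carriage out to its outer stop, lay every black pad in the tray, each on the tray's floor with none on top of another, then push the carriage fully home with the pads aboard and turn the knob fully clockwise to lock it. Leave the other things on the bench where they are.

Things in the scene. Friction and masses are not known exactly. Their poses are not given: they have to be found in the camera images.
- carriage (a joint): Slide of the tunnel's carriage (white head block with red pull plate, and an aluminium tray), in m: 0 = fully home at its inner stop, tray inside the blue tunnel; 0.17 = fully out at its outer stop, tray clear of the tunnel. Grows along the -y axis of dryer. About 2 N of friction; stays where it is left.
- lock_knob (a joint): Black wing knob with a yellow tongue on the head block, in rad: 0 = locked (tongue's tip faces the dark keeper post; clockwise end, seen from above), 1.45 = free (counter-clockwise end). Below about 0.5 rad the tongue meets the keeper and the carriage cannot leave home (or return). Friction 0.05 N m; stays where it is left.
- dryer: Bench drying tunnel, fixed: grey base plate 220 (x) x 445 (y) mm, y = -285 to +160 mm, and a blue sheet-metal tunnel 220 x 160 mm, 110 mm high, over y = 0 to 160 mm, open only at y = 0. Origin on the bench at the middle of the mouth; y points into the tunnel, z up. Keeper post at x = -88, y = -113 mm, 62 mm high.
- pull_plate (a point): Middle of the top edge of the red upright pull plate on the carriage: 50 mm long along the dryer's x, 14 mm thick along y, top 95 mm above the bench, 45 mm above the head block. Axes as the dryer. Moves with the carriage; when home it is 70 mm outside the mouth.
- knob_grip (a point): Top centre of the knob's wing, on the turning axis, 100 mm above the bench, 95 mm from the pull plate along the dryer's x. Wing 46 mm long along this point's x, 12 mm thick along its y, 32 mm high; the tongue below it (top 60 mm above the bench) points along +x, 45 mm long. At joint 0 this x lies at -2.356 rad (yaw) from the dryer's x; it turns with the knob.
- tray (a point): Centre of the carriage tray's floor, floor 34 mm above the bench. Axes as the dryer. Inside, the tray measures 179 mm (x) by 138 mm (y), with a rim 16 mm high. Moves with the carriage.
- pad_1_mid (a point): Centre of a black rubber vice pad (a block 38 x 50 x 32 mm along its own x, y, z, a slot across its top). It stands on its underside at the start. Pads are alike; two to four are present (None = absent).
- pad_2_mid (a point): Centre of a black rubber vice pad (a block 38 x 50 x 32 mm along its own x, y, z, a slot across its top). It stands on its underside at the start. Pads are alike; two to four are present (None = absent).
- pad_3_mid (a point): Centre of a black rubber vice pad (a block 38 x 50 x 32 mm along its own x, y, z, a slot across its top). It stands on its underside at the start. Pads are alike; two to four are present (None = absent).
- pad_4_mid (a point): Centre of a black rubber vice pad (a block 38 x 50 x 32 mm along its own x, y, z, a slot across its top). It stands on its underside at the start. Pads are alike; two to four are present (None = absent).
- yellow_clip: Small yellow clip, 26 x 48 x 14 mm; origin at the centre of its underside. Not part of the job; leave it.
- lime_roll: Lime-green tape roll lying flat, 92 x 96 x 18 mm; origin at the centre of its underside. Not part of the job; leave it.
- epoxy_b: White bottle with an orange cap, 42 mm wide, 115 mm tall; origin at the centre of its underside. Not part of the job; leave it.
- screwdriver_blue: Blue screwdriver lying down, 25 x 170 x 26 mm; origin at the centre of its underside. Not part of the job; leave it.

How it is judged:
By the outcome, as a careful person would: the job done as asked, in the order asked, and still so for the second after the job is handed in, with the robot touching nothing.
Of pad_1, pad_2, pad_3, pad_4 only 2 to 4 are there at a start; the rules pass over those that are not, and their reading is None.
At some moment in a run one of pad_1, pad_2, pad_3, pad_4 may be knocked a few centimetres aside while the robot is not near it.
Once in a run the grip may slacken for a moment while it holds something.
It also fails if it takes over 210 s, if anything falls off the work surface, if the arm or the gripper's body presses on something with over 40 N, if the wrist force passes 120 N, or if a joint passes its speed limit or range.

## Robot

A 6-joint arm with a two-finger parallel gripper is mounted at the origin on a cart in front of the work surface, level with it; the furniture and walls round the work are solid. World frame = base frame: x ahead of the robot, y to its left, z up, the work surface at z = 0. Lengths are in m, angles in rad, forces in N, time in s.
With the tool pointing down it reaches from about 0.35 to 0.975 m from the base axis. Payload 4.9 kg.
Tool frame: the origin (TCP) lies between the finger pads; the fingertips stand 19 mm ahead of it and the grasp point (between the pads) is the TCP (robot.tcp_to_tips is the distance from the TCP to the fingertips, in m); z points along the fingers, y is the line along which they close (so a half turn about z gives the same grasp; the last joint's range is limited). The gripper opens to 85 mm and grips with 20 to 120 N. Pads are 22 mm wide; open, the fingers measure 114 mm over their backs; the gripper's body (76 mm by 85 mm) begins 54 mm behind the grasp point. The pads swing forward as they close: fully open they stand 13 mm farther back than shut.
Start: joints at [-1.424, 0.053, 1.613, -0, 1.476, -0.119], TCP at [0.164, -0.603, 0.25] pointing down, gripper open.
Joint ranges: [-3.01, 3.01], [-1.01, 2.22], [0.06, 2.58], [-1.02, 4.17], [0.09, 2.62], [-3.14, 3.14]. Speed limits (rad/s): [2.57, 2.57, 3.14, 3.14, 3.14, 3.14].

## Interface

Orientations are given as a rotation vector (axis times angle).
In Python, from plant import robot, camrig, workorder, read_state gives the robot as it stands (robot), with the cameras (camrig), the job (workorder) and the readings as plain functions.
- The arm moves only by the tool shift_gripper, called after ">>>" as name(argument=value, ...) on one line, values as JSON. Schema: {"type":"object","properties":{"rows":{"type":"array","items":{"type":"array","items":{"type":"number"},"minItems":7,"maxItems":7},"minItems":1,"maxItems":10},"squeeze":{"type":"number"},"only":{"type":"string"},"quiet":{"type":"boolean"},"lines":{"type":"string"}},"required":["rows"],"additionalProperties":false}. rows is a list of rows, 1 to 10 of them, each of 7 numbers: the opening from 0.0 (shut) to 1.0 (fully open), then dx, dy, dz in shares of the most that a row can go, 1 being 50 mm, then a rotation vector rx, ry, rz in parts of the range, where 1.0 means pi/2 rad; each row shifts and turns the commanded pose from where the row before left it, along the tool's axes as they then stand; what a row does not reach is not made up. A row lasts 1/10 s, in which the tool goes at most 0.05 m and 0.15 rad, less where a joint would pass 70% of its speed; a pose out of reach is approached as far as the arm can. The fingers move at their own pace and stop on an object; squeeze is the grip in N (left out, the last holds). Time passes only in rows, so rows that do not move let the fingers close. The tool returns the time, the measured TCP pose, the force, the opening and the grip force at its end. only (a regular expression) keeps the lines of the reply that match it, lines (a string "A,B") keeps lines A to B, and quiet returns only ok. No shift or turn number may pass 1 either way. Input that does not fit is refused with a message, and nothing moves.
- read_state(): the state, without advancing time (a new reading comes with each control period).
- camrig.snapshot(name): name is "scene" or "top"; returns a dict with "color" (384x512x3 uint8, red, green, blue), "z_map" (384x512 float32, m along the optical axis (not along the pixel's ray), 0 where there is no reading), "fov_y" (degrees; the focal length in pixels is half the picture's height over the tangent of half this angle, whatever the lens; pixels are square), "cx", "cy" (the principal point, pixels), "k1" (the pictures are not rectified: a ray, as slopes to the right and down, at radius r is drawn at 1 + k1 r^2 times it, then the intrinsics apply), "R" (3x3) and "t" (3): a world point X has camera coordinates R X + t. Camera axes: x right, y down, z forward; pixel columns grow to the right and rows downward; lengths in m; the calibration is good to about 2 mm. A picture is of the moment at which its call begins.
- workorder.sign_off(): hands the job in; it is judged then, once.
The state is a dict: "t": time; "joint_positions": joint angles; "joint_velocities": joint speeds; "effort": joint torques, N m; "tcp_pos": TCP position; "tcp_rot": TCP orientation; "contact_force": force on the tool from outside, world axes, zero at the start; "wrist_torque": the same for the moment, N m; "grip_width": opening from 0.0 (shut) to 1.0 (fully open); "grasp_force": force on a finger pad.
Only numpy, scipy, OpenCV 4.12 (cv2) and the standard library are available. Lean on these libraries where they do the work, as an engineer would, in place of code of your own. Each camera call takes 0.05 s, during which the arm holds its last target. There are 200 camera calls.

## Working session

There is one attempt and no reset: what is moved stays moved. The work goes in short steps, Python scripts to look and compute and a tool call to move; the robot and the scene stay as the last step left them, time stands still between calls to the robot, and variables do not carry over. Pictures are saved under pics/ and viewed, at most 14 in all, crops included, and the job is handed in when it is done.

```bash
ls; mkdir -p pics
```

Create h.py:
```python
import numpy as np, cv2
from plant import robot, camrig, workorder, read_state
from scipy.spatial.transform import Rotation as Ro
def K(s):
    f=s["color"].shape[0]/2/np.tan(np.radians(s["fov_y"])/2)
    return np.array([[f,0,s["cx"]],[0,f,s["cy"]],[0,0,1.]])
def cloud(s):
    h,w=s["z_map"].shape; v,u=np.mgrid[:h,:w]
    k=K(s); d=np.array([s["k1"],0,0,0,0.])
    p=np.stack([u,v],-1).reshape(-1,1,2).astype(float)
    # invert r*(1+k1 r^2)
    n=(p[:,0]-k[:2,2])/k[0,0]; q=n.copy()
    for _ in range(30): q=n/(1+s["k1"]*(q**2).sum(1,keepdims=True))
    z=s["z_map"].reshape(-1,1)
    X=(np.hstack([q,np.ones_like(z)])*z-np.array(s["t"]))@np.array(s["R"])
    X[z[:,0]==0]=np.nan
    return X.reshape(h,w,3)
def save(s,n,crop=None,sc=1.5):
    im=cv2.cvtColor(s["color"],cv2.COLOR_RGB2BGR)
    if crop: im=im[crop[1]:crop[3],crop[0]:crop[2]]
    cv2.imwrite("pics/"+n,cv2.resize(im,None,fx=sc,fy=sc,interpolation=cv2.INTER_CUBIC))
```

Run:
```python
from h import *
import pickle
for n in("scene","top"):
    s=camrig.snapshot(n); save(s,n+"0.png"); pickle.dump(s,open(n+"0.pkl","wb"))
    print(n,s["fov_y"],s["k1"],-np.array(s["R"]).T@np.array(s["t"]))
print(read_state())
```

```text
pics
plant.py
scene 57.92800472710661 -0.09467457964338157 [0.0428454  0.79964957 0.91582393]
top 50.88351152564891 0.01967416537414013 [0.35053141 0.23271421 1.22887912]
{'t': 0.1, 'joint_positions': array([-1.42398677e+00,  5.32840163e-02,  1.61415422e+00,  1.32725088e-05,
        1.47598908e+00, -1.18970778e-01]), 'joint_velocities': array([ 0.00138844, -0.00056463, -0.00224448,  0.00046427, -0.00045058,
       -0.00029474]), 'effort': array([ 1.38246058e-03, -3.94898236e+01, -3.71362638e+01, -8.79786057e-05,
        3.88663524e-03,  3.41012935e-06]), 'tcp_pos': array([ 0.16410806, -0.60252678,  0.24919163]), 'tcp_rot': array([-3.11207528e+00, -4.16014003e-01,  1.93505490e-05]), 'contact_force': array([ 0.02011806, -0.47527561,  0.39476871]), 'wrist_torque': array([-0.01153401, -0.00364135,  0.00540943]), 'grasp_force': 0.0, 'grip_width': 0.9941445659898293}
```

View pics/top0.png

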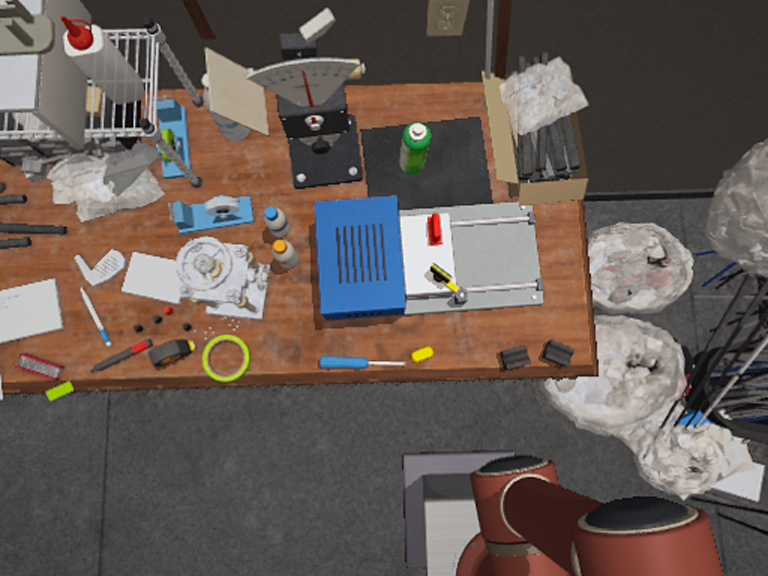

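View pics/scene0.png

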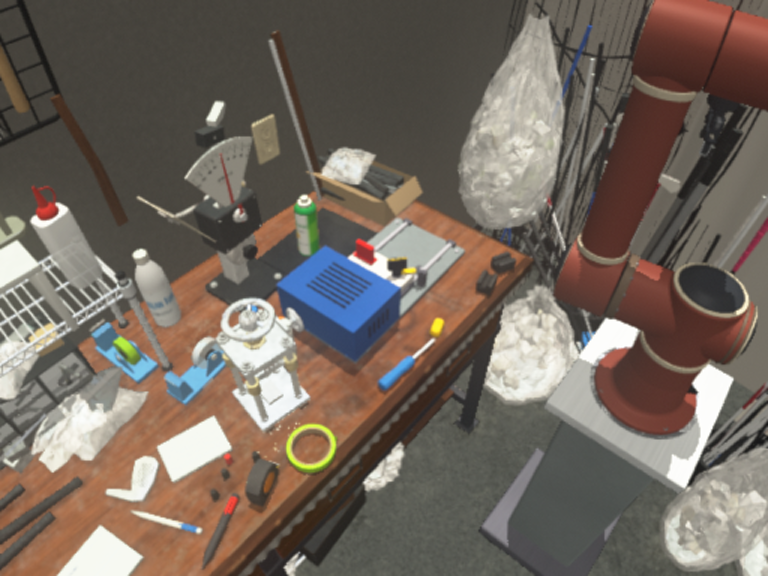

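The top view shows the blue tunnel at (360,255), the red plate at (435,228) and the knob at (440,275), all in 1.5x pixels. Two black pads are at (514,357) and (558,353). Next I'll measure these.

Run:
```python
from h import *
import pickle
s=pickle.load(open("top0.pkl","rb")); X=cloud(s); c=s["color"].astype(int); hsv=cv2.cvtColor(s["color"],cv2.COLOR_RGB2HSV)
Z=X[...,2]
def rect(m,n):
    p=X[m]; r=cv2.minAreaRect(p[:,:2].astype(np.float32)*1000); print(n,m.sum(),np.round(r[0],1),np.round(r[1],1),round(r[2],1),"z",np.round(np.nanpercentile(p[:,2],[5,50,95])*1000,1))
v,u=np.mgrid[:384,:512]
def big(m):
    m=cv2.morphologyEx(m.astype(np.uint8),cv2.MORPH_OPEN,np.ones((3,3))); n,l,st,_=cv2.connectedComponentsWithStats(m); 
    return [(l==i) for i in range(1,n) if st[i,4]>40]
blue=(hsv[...,0]>100)&(hsv[...,0]<125)&(hsv[...,1]>150)&(Z>.10)&(Z<.12)
for m in big(blue): rect(m,"roof")
red=((hsv[...,0]<6)|(hsv[...,0]>174))&(hsv[...,1]>150)&(v>130)&(v<170)&(u>270)&(u<310)&(Z>.08)
for m in [red]: rect(m,"red")
box=(u>280)&(u<315)&(v>170)&(v<205)
rect(box&(Z>.09)&(Z<.108),"knobtop")
rect(box&(hsv[...,0]>20)&(hsv[...,0]<35)&(hsv[...,1]>150)&(Z<.07),"tongue")
dark=(c.max(-1)<75)&(Z>.024)&(Z<.04)
for m in big(dark): 
    rect(m,"dark"); print("   px",u[m].mean()*1.5,v[m].mean()*1.5)
m=(Z>.006)&(Z<.016)&(u>300)&(u<365)&(v>130)&(v<215); rect(m,"base")
save(s,"c1.png",(200,120,400,260),4)
```

```text
roof 3136 [618.  273.1] [219.1 158.5] 2.8 z [105.6 109.  112.2]
roof 43 [702.2 441.9] [22.2 16.7] 11.8 z [109.7 113.4 117. ]
red 77 [674.5 123.2] [48.1 12.8] 3.0 z [85.7 92.7 96.1]
knobtop 71 [580.4 117.8] [44.8 12.5] 49.4 z [ 93.7  98.3 102. ]
tongue 30 [562.3  99.2] [34.1  9.9] 58.3 z [53.2 58.1 60. ]
base 3193 [637.5  -3.4] [187.  239.6] 89.4 z [ 8.3 12.5 15.4]
```

View pics/c1.png

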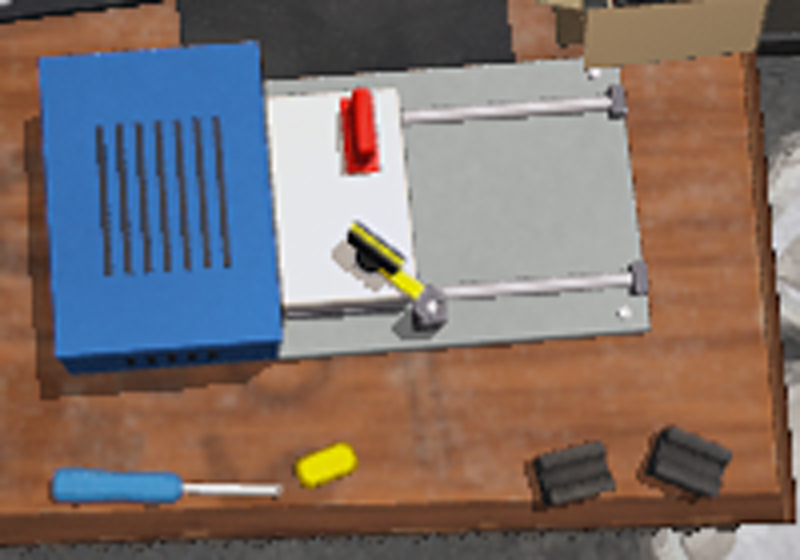

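The crop shows two pads, at about (573,472) and (690,460). The knob is locked with its tongue at the keeper. I'll measure the pads by height, search the bench for any more, and check clearance along the path.

Add to h.py:
```python
def pads(s,z0=.02,z1=.045,xr=(.3,.95),yr=(-.25,.95),mx=85):
    X=cloud(s); Z=X[...,2]; c=s["color"].astype(int)
    m=(Z>z0)&(Z<z1)&(c.max(-1)<mx)&(np.ptp(c,axis=-1)<25)&(X[...,0]>xr[0])&(X[...,0]<xr[1])&(X[...,1]>yr[0])&(X[...,1]<yr[1])
    m=cv2.morphologyEx(m.astype(np.uint8),cv2.MORPH_CLOSE,np.ones((3,3)))
    n,l,st,ce=cv2.connectedComponentsWithStats(m); out=[]
    for i in range(1,n):
        if st[i,4]<60: continue
        p=X[(l==i)&(Z>z0)&(Z<z1)]; r=cv2.minAreaRect(p[:,:2].astype(np.float32)*1000)
        print(i,st[i,4],"px",ce[i].round(),np.round(r[0],1),np.round(r[1],1),round(r[2],1),"z",np.round(np.percentile(p[:,2],[5,50,95])*1000,1))
def plan(x,y,z,yaw):
    "tool-axis shifts from measured pose: first rotate, then translate"
    st=read_state(); R=Ro.from_rotvec(st["tcp_rot"])
    a=yaw; G=Ro.from_matrix(np.array([[np.cos(a),np.sin(a),0],[np.sin(a),-np.cos(a),0],[0,0,-1.]]).reshape(3,3))
    rv=(R.inv()*G).as_rotvec(); d=G.inv().apply(np.array([x,y,z])-st["tcp_pos"])
    print("t",round(st["t"],1),"rot",rv.round(4),"d",d.round(4),"|",np.round(st["tcp_pos"],4),"F",np.round(st["contact_force"],1),"grip",round(st["grip_width"],3),round(st["grasp_force"],1),"q6",round(st["joint_positions"][5],2))
```

Run:
```python
from h import *
import pickle
for n in("top0","scene0"):
    s=pickle.load(open(n+".pkl","rb")); print(n); pads(s); 
s=pickle.load(open("top0.pkl","rb")); X=cloud(s)
for p in [(343,238),(372,235)]: print(X[p[1]-6:p[1]+7:4,p[0]-8:p[0]+9:4].round(3).tolist())
# obstacles right of bench
m=(X[...,2]>.0)&(X[...,1]<-.1)&(X[...,0]<.85)&(X[...,0]>.25); print(m.sum(), X[m].max(0) if m.any() else 0)
```

```text
top0
3 64 px [366. 100.] [ 847.2 -123.9] [85.8 13.2] 9.8 z [25.3 30.5 35.5]
15 61 px [ 30. 109.] [837.5 914.1] [50.3 39.9] 83.4 z [27.1 36.2 44.2]
39 88 px [ 31. 152.] [708.5 916. ] [72.4 14.3] 85.9 z [20.2 21.8 25.4]
49 207 px [372. 235.] [ 424.5 -113.7] [49.9 35.1] 65.4 z [20.6 28.4 33.8]
50 186 px [343. 238.] [418.  -27.9] [35.5 46.6] 9.6 z [20.9 28.2 34.6]
scene0
2 91 px [335. 174.] [ 421.2 -111.6] [48.  35.1] 64.0 z [21.6 27.5 33.5]
3 83 px [324. 188.] [414.7 -25.3] [32.1 51.9] 5.3 z [20.8 25.8 32.3]
[[[0.439, -0.011, -0.004], [0.436, -0.015, 0.031], [0.436, -0.028, 0.029], [0.435, -0.039, 0.032], [0.435, -0.051, 0.03]], [[0.425, -0.003, 0.03], [0.425, -0.016, 0.027], [0.425, -0.029, 0.021], [0.425, -0.041, 0.018], [0.424, -0.053, 0.019]], [[0.414, -0.006, 0.013], [0.413, -0.015, 0.026], [0.413, -0.027, 0.027], [0.412, -0.038, 0.028], [0.412, -0.05, 0.03]], [[0.402, -0.007, 0.003], [0.401, -0.014, 0.028], [0.401, -0.026, 0.028], [0.402, -0.045, -0.007], [0.402, -0.058, -0.008]]]
[[[0.445, -0.097, 0.006], [0.443, -0.102, 0.031], [0.443, -0.115, 0.027], [0.445, -0.135, -0.001], [0.444, -0.147, -0.002]], [[0.432, -0.091, 0.025], [0.431, -0.102, 0.026], [0.432, -0.116, 0.017], [0.431, -0.125, 0.027], [0.43, -0.135, 0.033]], [[0.419, -0.088, 0.031], [0.419, -0.099, 0.034], [0.419, -0.112, 0.03], [0.419, -0.125, 0.024], [0.419, -0.138, 0.02]], [[0.409, -0.096, -0.001], [0.409, -0.109, -0.005], [0.407, -0.111, 0.028], [0.407, -0.122, 0.032], [0.408, -0.144, -0.0]]]
2210 [ 0.84999613 -0.1000077   0.09354057]
```

Two pads confirmed: A at (424,-113) mm with its long axis at 65°, and B at (418,-28) mm at 99°. Heading to the knob.

```bash
python3 -c "
from h import *
plan(.580,.118,.20,np.radians(48.5))"
```

```text
t 0.1 rot [-0.0017 -0.0008 -0.5807] d [ 0.8152 -0.166   0.0492] | [ 0.1641 -0.6025  0.2492] F [ 0.  -0.5  0.4] grip 0.994 0.0 q6 -0.12
```

The rows are not in the units I measure in: shifts go in shares of 50 mm and turns go in shares of pi/2 rad. I convert before sending: 0.04 m is 0.8, -0.008 m is -0.16, -0.145 rad is -0.0923.

>>> shift_gripper(rows=[[0.45, 0, 0, 0, 0, 0, -0.0923], [0.45, 0, 0, 0, 0, 0, -0.0923], [0.45, 0, 0, 0, 0, 0, -0.0923], [0.45, 0, 0, 0, 0, 0, -0.0923], [0.45, 0.8, -0.16, 0, 0, 0, 0], [0.45, 0.8, -0.16, 0, 0, 0, 0], [0.45, 0.8, -0.16, 0, 0, 0, 0], [0.45, 0.8, -0.16, 0, 0, 0, 0], [0.45, 0.8, -0.16, 0, 0, 0, 0], [0.45, 0.8, -0.16, 0, 0, 0, 0]], squeeze=60)

```text
t: 1.1
tcp_pos: [0.2878, -0.3898, 0.2497]
tcp_rot: [-2.864, -1.288, -0.0]
contact_force: [1.6, 0.3, 0.8]
grip_width: 0.455
grasp_force: 0.0
```

>>> shift_gripper(rows=[[0.45, 0.8, -0.16, 0, 0, 0, 0], [0.45, 0.8, -0.16, 0, 0, 0, 0], [0.45, 0.8, -0.16, 0, 0, 0, 0], [0.45, 0.8, -0.16, 0, 0, 0, 0], [0.45, 0.8, -0.16, 0, 0, 0, 0], [0.45, 0.8, -0.16, 0, 0, 0, 0], [0.45, 0.8, -0.16, 0, 0, 0, 0], [0.45, 0.8, -0.16, 0, 0, 0, 0], [0.45, 0.8, -0.16, 0, 0, 0, 0], [0.45, 0.8, -0.16, 0, 0, 0, 0]])

```text
t: 2.1
tcp_pos: [0.4931, -0.0374, 0.2499]
tcp_rot: [-2.865, -1.29, 0.001]
contact_force: [-0.5, 0.4, -0.1]
grip_width: 0.451
grasp_force: 0.0
```

>>> shift_gripper(rows=[[0.45, 0.8, -0.16, 0, 0, 0, 0], [0.45, 0.8, -0.16, 0, 0, 0, 0], [0.45, 0.8, -0.16, 0, 0, 0, 0], [0.45, 0.8, -0.16, 0, 0, 0, 0], [0.45, 0, 0, 0, 0, 0, 0], [0.45, 0, 0, 0, 0, 0, 0]])

```text
t: 2.7
tcp_pos: [0.5747, 0.1024, 0.2494]
tcp_rot: [-2.864, -1.292, 0.003]
contact_force: [-0.3, -0.8, 0.2]
grip_width: 0.449
grasp_force: 0.0
```

```bash
python3 -c "
from h import *
plan(.580,.118,.088,np.radians(48.5))"
```

```text
t 2.7 rot [-0.001   0.0015  0.0009] d [ 0.0152 -0.0063  0.1614] | [0.5747 0.1024 0.2494] F [-0.3 -0.8  0.2] grip 0.449 0.0 q6 0.77
```

To row units: 0.04 m is 0.8, 0.03 m is 0.6.

>>> shift_gripper(rows=[[0.45, 0.3, -0.12, 0.6, 0, 0, 0], [0.45, 0, 0, 0.8, 0, 0, 0], [0.45, 0, 0, 0.8, 0, 0, 0], [0.45, 0, 0, 0.6, 0, 0, 0], [0.45, 0, 0, 0.42, 0, 0, 0], [0.45, 0, 0, 0, 0, 0, 0], [0.45, 0, 0, 0, 0, 0, 0]])

```text
t: 3.4
tcp_pos: [0.5802, 0.1162, 0.0897]
tcp_rot: [2.866, 1.288, -0.0]
contact_force: [0.8, 0.2, 0.2]
grip_width: 0.45
grasp_force: 0.0
```

Run:
```python
from h import *
plan(.580,.118,.088,np.radians(48.5))
s=camrig.snapshot("top"); save(s,"k1.png",(240,120,360,220),5)
```

```text
t 3.4 rot [-0.0001  0.0003 -0.0019] d [ 0.0013 -0.0014  0.0017] | [0.5802 0.1162 0.0897] F [0.8 0.2 0.2] grip 0.45 0.0 q6 0.8
```

View pics/k1.png

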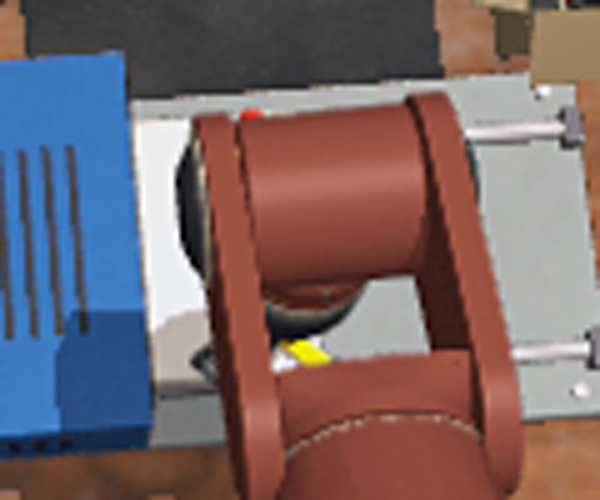

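The arm hides the grip, but the descent met no contact and the pose is right. I'll close and turn.

To row units: -0.001 m is -0.02.

>>> shift_gripper(rows=[[0, 0.02, -0.02, 0.02, 0, 0, 0], [0, 0, 0, 0, 0, 0, 0], [0, 0, 0, 0, 0, 0, 0], [0, 0, 0, 0, 0, 0, 0], [0, 0, 0, 0, 0, 0, 0]], squeeze=60)

```text
t: 3.95
tcp_pos: [0.5823, 0.1184, 0.0905]
tcp_rot: [2.863, 1.289, 0.007]
contact_force: [3.6, -0.5, 5.3]
grip_width: 0.128
grasp_force: 61.4
```

>>> shift_gripper(rows=[[0, 0, 0, 0, 0, 0, -0.0764], [0, 0, 0, 0, 0, 0, -0.0764], [0, 0, 0, 0, 0, 0, -0.0764], [0, 0, 0, 0, 0, 0, -0.0764], [0, 0, 0, 0, 0, 0, -0.0764], [0, 0, 0, 0, 0, 0, -0.0764], [0, 0, 0, 0, 0, 0, -0.0764], [0, 0, 0, 0, 0, 0, -0.0764], [0, 0, 0, 0, 0, 0, -0.0764], [0, 0, 0, 0, 0, 0, -0.0764]])

```text
t: 4.95
tcp_pos: [0.5822, 0.1184, 0.0905]
tcp_rot: [1.628, 2.682, 0.003]
contact_force: [3.2, -1.7, 6.9]
grip_width: 0.131
grasp_force: 61.5
```

>>> shift_gripper(rows=[[0, 0, 0, 0, 0, 0, -0.0764], [0, 0, 0, 0, 0, 0, -0.0764], [0, 0, 0, 0, 0, 0, -0.0255], [0, 0, 0, 0, 0, 0, 0], [0, 0, 0, 0, 0, 0, 0]])

```text
t: 5.45
tcp_pos: [0.5821, 0.1183, 0.0905]
tcp_rot: [1.249, 2.878, 0.003]
contact_force: [3.3, -1.9, 6.5]
grip_width: 0.129
grasp_force: 63.3
```

```bash
python3 -c "
from h import *
plan(.580,.118,.088,np.radians(48.5)+1.45); print(read_state()['wrist_torque'])"
```

```text
t 5.5 rot [0.0034 0.0026 0.0263] d [ 0.0012 -0.0018  0.0025] | [0.5821 0.1183 0.0905] F [ 3.3 -1.9  6.5] grip 0.129 63.3 q6 -0.68
[-0.34124522 -0.46512174 -0.98998713]
```

To row units: -0.04 m is -0.8, -0.02 m is -0.4, 0.02 rad is 0.0127.

>>> shift_gripper(rows=[[0.4, 0, 0, 0, 0, 0, 0.0127], [0.4, 0, 0, 0, 0, 0, 0], [0.4, 0, 0, 0, 0, 0, 0], [0.4, 0, 0, -0.8, 0, 0, 0], [0.4, 0, 0, -0.8, 0, 0, 0], [0.4, 0, 0, -0.4, 0, 0, 0], [0.4, 0, 0, 0, 0, 0, 0]])

```text
t: 6.15
tcp_pos: [0.5821, 0.1189, 0.1923]
tcp_rot: [1.272, 2.866, 0.005]
contact_force: [0.8, -0.2, 0.2]
grip_width: 0.401
grasp_force: 0.0
```

Run:
```python
from h import *
plan(.676,.1235,.079,np.radians(183)); plan(.676,.1235,.079,np.radians(3))
```

```text
t 6.2 rot [ 0.0031  0.0059 -0.8877] d [-0.094  -0.0003  0.1133] | [0.5821 0.1189 0.1923] F [ 0.8 -0.2  0.2] grip 0.401 0.0 q6 -0.66
t 6.2 rot [ 0.0071 -0.0038  2.2539] d [0.094  0.0003 0.1133] | [0.5821 0.1189 0.1923] F [ 0.8 -0.2  0.2] grip 0.401 0.0 q6 -0.66
```

To row units: -0.047 m is -0.94, -0.148 rad is -0.0942.

>>> shift_gripper(rows=[[0.4, 0, 0, 0, 0, 0, -0.0942], [0.4, 0, 0, 0, 0, 0, -0.0942], [0.4, 0, 0, 0, 0, 0, -0.0942], [0.4, 0, 0, 0, 0, 0, -0.0942], [0.4, 0, 0, 0, 0, 0, -0.0942], [0.4, 0, 0, 0, 0, 0, -0.0942], [0.4, -0.94, 0, 0, 0, 0, 0], [0.4, -0.94, 0, 0, 0, 0, 0], [0.4, 0, 0, 0, 0, 0, 0], [0.4, 0, 0, 0, 0, 0, 0]])

```text
t: 7.15
tcp_pos: [0.6733, 0.1234, 0.1846]
tcp_rot: [0.082, -3.135, 0.0]
contact_force: [-0.6, 0.1, 0.4]
grip_width: 0.398
grasp_force: 0.0
```

Run:
```python
from h import *
s=camrig.snapshot("scene"); save(s,"k2.png",(220,130,340,230),5)
plan(.676,.1235,.079,np.radians(183))
```

```text
t 7.2 rot [-0.     -0.0044 -0.    ] d [-3.100e-03 -1.000e-04  1.067e-01] | [0.6729 0.1234 0.1857] F [ 0.2  0.  -0.5] grip 0.4 0.0 q6 -1.55
```

View pics/k2.png

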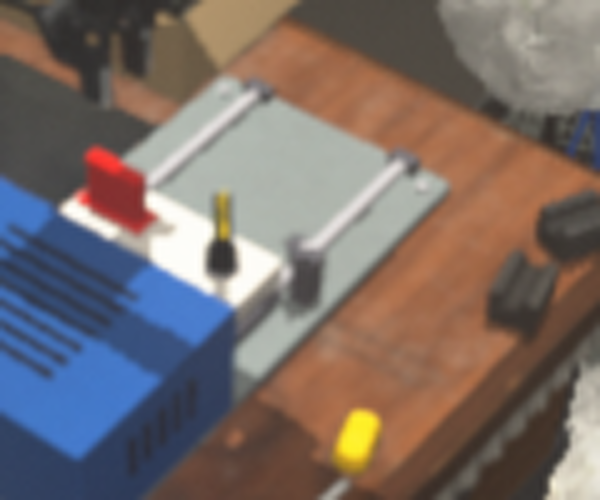

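The knob at (220,230) has turned away from the keeper, and the fingers are above the plate. I'll descend, grip and pull.

To row units: 0.04 m is 0.8, 0.036 m is 0.72.

>>> shift_gripper(rows=[[0.4, -0.06, 0, 0.6, 0, 0, 0], [0.4, 0, 0, 0.8, 0, 0, 0], [0.4, 0, 0, 0.72, 0, 0, 0], [0.4, 0, 0, 0, 0, 0, 0], [0, 0, 0, 0, 0, 0, 0], [0, 0, 0, 0, 0, 0, 0], [0, 0, 0, 0, 0, 0, 0], [0, 0, 0, 0, 0, 0, 0]], squeeze=70)

```text
t: 8.0
tcp_pos: [0.6774, 0.1236, 0.0845]
tcp_rot: [-0.082, 3.14, 0.0]
contact_force: [-5.5, -0.6, 3.7]
grip_width: 0.152
grasp_force: 70.9
```

>>> shift_gripper(rows=[[0, 0, -0.4, 0, 0, 0, 0], [0, 0, -0.4, 0, 0, 0, 0], [0, 0, -0.4, 0, 0, 0, 0], [0, 0, -0.4, 0, 0, 0, 0], [0, 0, -0.4, 0, 0, 0, 0], [0, 0, -0.4, 0, 0, 0, 0], [0, 0, -0.4, 0, 0, 0, 0], [0, 0, -0.4, 0, 0, 0, 0], [0, 0, -0.3, 0, 0, 0, 0], [0, 0, 0, 0, 0, 0, 0]])

```text
t: 9.0
tcp_pos: [0.6856, -0.0456, 0.0845]
tcp_rot: [0.082, -3.138, -0.019]
contact_force: [-11.1, 21.1, 8.6]
grip_width: 0.152
grasp_force: 73.0
```

```bash
python3 -c "
from h import *
plan(.676+.17*.0523,.1235-.17,.079,np.radians(183))"
```

```text
t 9.0 rot [ 0.0123 -0.0019 -0.0004] d [ 0.0008 -0.0008  0.0055] | [ 0.6856 -0.0456  0.0845] F [-11.1  21.1   8.6] grip 0.152 73.0 q6 -1.81
```

To row units: 0.05 m is 1, -0.04 m is -0.8.

>>> shift_gripper(rows=[[0.4, 0, 0.06, 0, 0, 0, 0], [0.4, 0, 0, 0, 0, 0, 0], [0.4, 0, 0, 0, 0, 0, 0], [0.4, 0, 0, -0.8, 0, 0, 0], [0.4, 0, 0, -0.8, 0, 0, 0], [0.4, 0, 0, -0.8, 0, 0, 0], [0.4, 1, 0, -0.4, 0, 0, 0], [0.6, 1, 0, 0, 0, 0, 0], [0.6, 1, 0, 0, 0, 0, 0], [0.6, 0, 0, 0, 0, 0, 0]])

```text
t: 10.0
tcp_pos: [0.5339, -0.0557, 0.2185]
tcp_rot: [0.08, -3.136, -0.001]
contact_force: [-0.1, -0.2, 0.4]
grip_width: 0.602
grasp_force: 0.0
```

Run:
```python
from h import *
for n in("top","scene"):
    s=camrig.snapshot(n); save(s,n+"2.png",(190,100,410,265) if n=="top" else (200,110,380,250),3.6); print(n); pads(s,yr=(-.2,.3),xr=(.36,.6))
plan(.4235,-.113,.15,np.radians(65))
X=cloud(camrig.snapshot("top")); Z=X[...,2]
m=(Z>.024)&(Z<.04)&(X[...,0]>.5)&(X[...,0]<.76)&(X[...,1]>0.03)&(X[...,1]<.19); r=cv2.minAreaRect(X[m][:,:2].astype(np.float32)*1000); print("tray",m.sum(),r)
```

```text
top
5 164 px [343. 238.] [416. -28.] [33.5 47.8] 5.2 z [20.6 28.3 33.3]
scene
1 96 px [335. 174.] [ 423.8 -112. ] [48.2 35.1] 61.1 z [21.4 27.3 33.6]
2 88 px [324. 188.] [414.1 -26.3] [32.6 50.9] 2.8 z [20.8 26.  32.6]
t 10.1 rot [1.6000e-03 1.9000e-03 2.0583e+00] d [-0.1003 -0.081   0.0714] | [ 0.5393 -0.0563  0.2214] F [ 0.3 -0.1  0.4] grip 0.599 0.0 q6 -1.86
tray 2590 ((616.8756713867188, 112.1976089477539), (201.86459350585938, 162.44821166992188), 2.243107318878174)
```

View pics/top2.png

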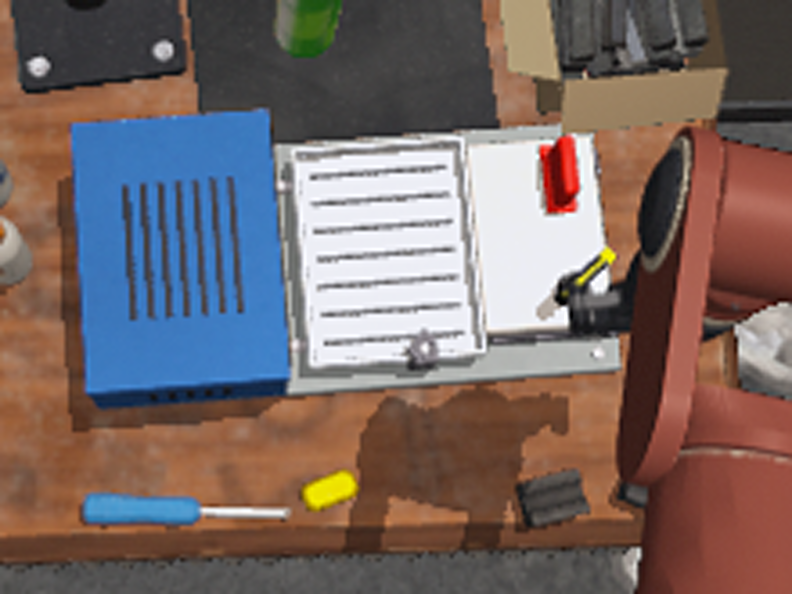

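The carriage is out and the tray is clear, with its interior at about (298–480, 145–365) and the keeper post at (425,345) by its near edge. Now pad A.

To row units: 0.147 rad is 0.0936.

>>> shift_gripper(rows=[[0.6, 0, 0, 0, 0, 0, 0.0936], [0.6, 0, 0, 0, 0, 0, 0.0936], [0.6, 0, 0, 0, 0, 0, 0.0936], [0.6, 0, 0, 0, 0, 0, 0.0936], [0.6, 0, 0, 0, 0, 0, 0.0936], [0.6, 0, 0, 0, 0, 0, 0.0936], [0.6, 0, 0, 0, 0, 0, 0.0936], [0.6, 0, 0, 0, 0, 0, 0.0936], [0.6, 0, 0, 0, 0, 0, 0.0936], [0.6, 0, 0, 0, 0, 0, 0.0936]])

```text
t: 11.15
tcp_pos: [0.5421, -0.0563, 0.222]
tcp_rot: [2.051, 2.377, 0.001]
contact_force: [0.8, -0.4, -0.2]
grip_width: 0.602
grasp_force: 0.0
```

>>> shift_gripper(rows=[[0.6, 0, 0, 0, 0, 0, 0.0936], [0.6, 0, 0, 0, 0, 0, 0.0936], [0.6, 0, 0, 0, 0, 0, 0.0936], [0.6, 0, 0, 0, 0, 0, 0.0936], [0.6, -0.66, -0.54, 0.4, 0, 0, 0], [0.6, -0.66, -0.54, 0.4, 0, 0, 0], [0.6, -0.66, -0.54, 0.6, 0, 0, 0], [0.6, 0, 0, 0, 0, 0, 0], [0.6, 0, 0, 0, 0, 0, 0]])

```text
t: 12.05
tcp_pos: [0.4269, -0.1115, 0.1521]
tcp_rot: [2.649, 1.688, 0.001]
contact_force: [0.1, -0.5, 1.1]
grip_width: 0.599
grasp_force: 0.0
```

Run:
```python
from h import *
plan(.4240,-.113,.021,np.radians(64.5))
s=camrig.snapshot("scene"); pads(s,yr=(-.25,.3),xr=(.36,.6))
X=cloud(camrig.snapshot("top"));print(X[171,298],X[151,303], X[195,300])
```

```text
t 12.1 rot [ 0.0003 -0.0002  0.0087] d [-0.0026 -0.002   0.1311] | [ 0.4269 -0.1115  0.1521] F [ 0.1 -0.5  1.1] grip 0.599 0.0 q6 0.01
1 97 px [335. 174.] [ 422.9 -112.4] [48.6 34.8] 61.4 z [21.2 27.9 34.1]
2 95 px [325. 187.] [417.5 -29.8] [32.9 52.6] 11.3 z [21.3 26.7 33.2]
[0.6232961  0.09792573 0.03607956] [0.68592116 0.0796101  0.03418587] [0.5494966  0.09527467 0.03604372]
```

To row units: 0.04 m is 0.8, 0.035 m is 0.7, 0.01 rad is 0.0064.

>>> shift_gripper(rows=[[0.6, -0.05, -0.02, 0.6, 0, 0, 0.0064], [0.6, 0, 0, 0.8, 0, 0, 0], [0.6, 0, 0, 0.7, 0, 0, 0], [0.6, 0, 0, 0.48, 0, 0, 0], [0.6, 0, 0, 0, 0, 0, 0], [0.6, 0, 0, 0, 0, 0, 0], [0, 0, 0, 0, 0, 0, 0], [0, 0, 0, 0, 0, 0, 0], [0, 0, 0, 0, 0, 0, 0], [0, 0, 0, 0, 0, 0, 0]], squeeze=50)

```text
t: 13.15
tcp_pos: [0.4271, -0.1136, 0.0261]
tcp_rot: [2.652, 1.674, 0.006]
contact_force: [1.2, 0.1, 6.0]
grip_width: 0.432
grasp_force: 51.7
```

>>> shift_gripper(rows=[[0, 0, 0, 0, 0, 0, 0], [0, 0, 0, -0.4, 0, 0, 0], [0, 0, 0, -0.6, 0, 0, 0], [0, 0, 0, -0.8, 0, 0, 0], [0, 0, 0, -0.8, 0, 0, 0], [0, 0, 0, 0, 0, 0, 0]])

```text
t: 13.75
tcp_pos: [0.4281, -0.1143, 0.1607]
tcp_rot: [2.647, 1.67, 0.012]
contact_force: [0.8, -1.1, -0.2]
grip_width: 0.434
grasp_force: 51.0
```

Run:
```python
from h import *
plan(.667,.096,.16,np.radians(93))
s=camrig.snapshot("scene"); save(s,"g1.png",(220,110,380,230),5); pads(s,yr=(-.25,.3),xr=(.36,.6))
```

```text
t 13.8 rot [ 0.0137  0.0032 -0.4973] d [0.1975 0.2495 0.0007] | [ 0.4281 -0.1143  0.1607] F [ 0.8 -1.1 -0.2] grip 0.434 51.0 q6 0.02
1 94 px [325. 187.] [414.8 -29.4] [32.5 53.1] 2.5 z [20.9 26.  32.9]
```

View pics/g1.png

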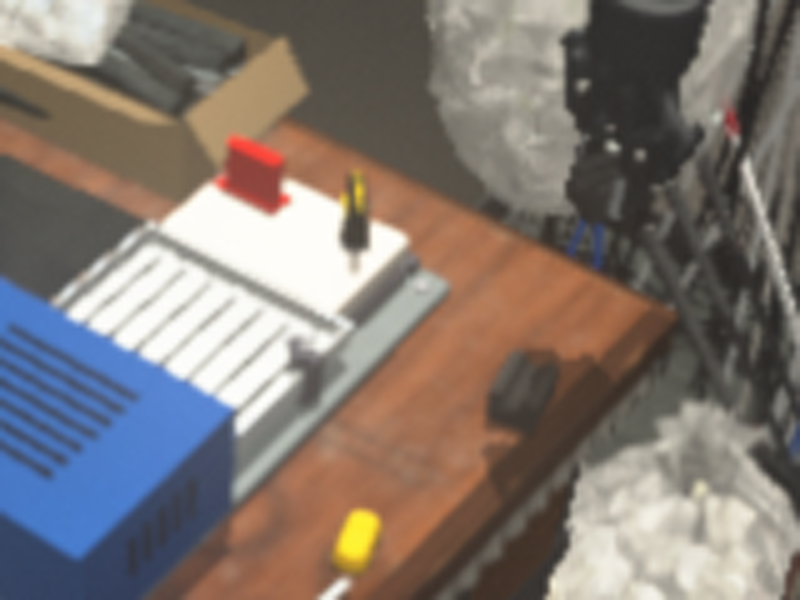

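Pad A is held, and pad B is still on the bench at (520,390). Carrying A to the tray.

To row units: 0.031 m is 0.62, 0.025 m is 0.5, -0.124 rad is -0.0789.

>>> shift_gripper(rows=[[0, 0, 0, 0, 0, 0, -0.0789], [0, 0, 0, 0, 0, 0, -0.0789], [0, 0, 0, 0, 0, 0, -0.0789], [0, 0, 0, 0, 0, 0, -0.0789], [0, 0.5, 0.62, 0, 0, 0, 0], [0, 0.5, 0.62, 0, 0, 0, 0], [0, 0.5, 0.62, 0, 0, 0, 0], [0, 0.5, 0.62, 0, 0, 0, 0], [0, 0.5, 0.62, 0, 0, 0, 0], [0, 0.5, 0.62, 0, 0, 0, 0]])

```text
t: 14.8
tcp_pos: [0.6024, 0.0481, 0.151]
tcp_rot: [-2.162, -2.276, 0.003]
contact_force: [-0.1, -0.5, -0.4]
grip_width: 0.435
grasp_force: 50.8
```

>>> shift_gripper(rows=[[0, 0.5, 0.62, 0, 0, 0, 0], [0, 0.5, 0.62, 0, 0, 0, 0], [0, 0, 0, 0, 0, 0, 0], [0, 0, 0, 0, 0, 0, 0]])

```text
t: 15.2
tcp_pos: [0.6609, 0.1002, 0.1508]
tcp_rot: [-2.161, -2.277, 0.005]
contact_force: [-0.5, -1.2, -0.3]
grip_width: 0.434
grasp_force: 50.9
```

Run:
```python
from h import *
plan(.667,.099,.061,np.radians(93))
s=camrig.snapshot("scene"); pads(s,yr=(-.25,.3),xr=(.36,.6)); save(s,"g2.png",(180,90,340,210),5)
```

```text
t 15.2 rot [-0.0038  0.0003 -0.0002] d [-0.0015  0.006   0.0898] | [0.6609 0.1002 0.1508] F [-0.5 -1.2 -0.3] grip 0.434 50.9 q6 -0.01
1 90 px [324. 188.] [416.6 -26.5] [34.3 48.6] 8.2 z [20.5 25.2 31.9]
```

View pics/g2.png

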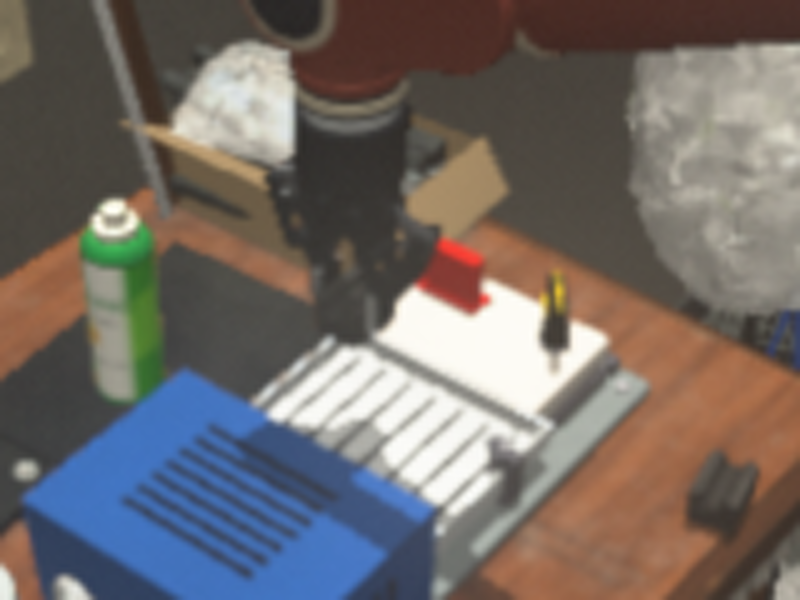

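To row units: 0.03 m is 0.6, 0.02 m is 0.4.

>>> shift_gripper(rows=[[0, -0.02, 0.12, 0.4, 0, 0, 0], [0, 0, 0, 0.6, 0, 0, 0], [0, 0, 0, 0.4, 0, 0, 0], [0, 0, 0, 0.3, 0, 0, 0], [0, 0, 0, 0, 0, 0, 0], [0, 0, 0, 0, 0, 0, 0]])

```text
t: 15.85
tcp_pos: [0.6678, 0.0986, 0.0686]
tcp_rot: [2.165, 2.277, 0.0]
contact_force: [-0.4, 0.2, 0.1]
grip_width: 0.431
grasp_force: 51.0
```

```bash
python3 -c "
from h import *
plan(.667,.099,.061,np.radians(93))"
```

```text
t 15.8 rot [ 0.0002  0.     -0.002 ] d [ 0.0004 -0.0007  0.0076] | [0.6678 0.0986 0.0686] F [-0.4  0.2  0.1] grip 0.431 51.0 q6 -0.01
```

To row units: 0.003 m is 0.06, 0.002 m is 0.04.

>>> shift_gripper(rows=[[0, 0, 0, 0.06, 0, 0, 0], [0, 0, 0, 0.04, 0, 0, 0], [0, 0, 0, 0.04, 0, 0, 0], [0, 0, 0, 0.02, 0, 0, 0], [0, 0, 0, 0, 0, 0, 0]])

```text
t: 16.35
tcp_pos: [0.668, 0.0992, 0.0602]
tcp_rot: [2.164, 2.277, 0.0]
contact_force: [-0.1, -0.3, -0.6]
grip_width: 0.434
grasp_force: 50.9
```

>>> shift_gripper(rows=[[0.55, 0, 0, 0, 0, 0, 0], [0.55, 0, 0, 0, 0, 0, 0], [0.55, 0, 0, 0, 0, 0, 0], [0.55, 0, 0, -0.4, 0, 0, 0], [0.55, 0, 0, -0.6, 0, 0, 0], [0.55, 0, 0, -0.8, 0, 0, 0], [0.55, 0, 0, -0.4, 0, 0, 0], [0.6, -0.8, 0, 0, 0, 0, 0], [0.6, -0.8, 0, 0, 0, 0, 0], [0.6, 0, 0, 0, 0, 0, 0]])

```text
t: 17.35
tcp_pos: [0.6723, 0.0152, 0.1707]
tcp_rot: [2.168, 2.271, -0.001]
contact_force: [0.4, 0.2, -0.3]
grip_width: 0.601
grasp_force: 0.0
```

Run:
```python
from h import *
s=camrig.snapshot("scene"); pads(s,yr=(-.25,.3),xr=(.36,.6))
print('tray'); pads(s,.045,.08,(.5,.75),(.0,.19)); 
plan(.4165,-.028,.15,np.radians(97))
```

```text
1 86 px [324. 188.] [414.7 -26.1] [33.2 47.7] 5.9 z [20.9 26.2 32.7]
tray
1 122 px [250. 169.] [662.3  99.1] [30.6 50.9] 1.0 z [47.6 58.3 66.6]
t 17.4 rot [ 0.0003  0.0001 -0.0744] d [-0.0137 -0.2592  0.0204] | [0.6721 0.0172 0.1704] F [-0.3  0.7 -0.6] grip 0.598 0.0 q6 -0.13
```

To row units: -0.04 m is -0.8, 0.02 m is 0.4, -0.06 rad is -0.0382.

>>> shift_gripper(rows=[[0.6, 0, -0.8, 0, 0, 0, -0.0382], [0.6, 0, -0.8, 0, 0, 0, 0], [0.6, -0.06, -0.8, 0, 0, 0, 0], [0.6, -0.06, -0.8, 0, 0, 0, 0], [0.6, -0.06, -0.8, 0, 0, 0, 0], [0.6, -0.06, -0.8, 0, 0, 0, 0], [0.6, 0, -0.3, 0.4, 0, 0, 0], [0.6, 0, 0, 0, 0, 0, 0], [0.6, 0, 0, 0, 0, 0, 0]])

```text
t: 18.3
tcp_pos: [0.4199, -0.0181, 0.1503]
tcp_rot: [2.094, 2.342, 0.001]
contact_force: [0.7, -0.6, 0.2]
grip_width: 0.601
grasp_force: 0.0
```

Run:
```python
from h import *
s=camrig.snapshot("top"); pads(s,yr=(-.25,.3),xr=(.36,.6)); s=camrig.snapshot("scene"); pads(s,yr=(-.25,.3),xr=(.36,.6))
plan(.418,-.028,.024,np.radians(96.5))
```

```text
4 107 px [340. 239.] [417.7 -20. ] [37.  30.6] 12.0 z [21.2 27.9 33.5]
1 87 px [324. 188.] [416.7 -25.3] [34.1 50.1] 10.7 z [20.4 26.4 33.2]
t 18.4 rot [ 0.0016  0.0003 -0.0017] d [-0.0093 -0.0041  0.1272] | [ 0.421  -0.0183  0.1512] F [ 0. -0.  1.] grip 0.599 0.0 q6 -0.33
```

To row units: 0.04 m is 0.8, 0.035 m is 0.7.

>>> shift_gripper(rows=[[0.6, -0.18, -0.08, 0.6, 0, 0, 0], [0.6, 0, 0, 0.8, 0, 0, 0], [0.6, 0, 0, 0.7, 0, 0, 0], [0.6, 0, 0, 0.4, 0, 0, 0], [0.6, 0, 0, 0, 0, 0, 0], [0.6, 0, 0, 0, 0, 0, 0], [0, 0, 0, 0, 0, 0, 0], [0, 0, 0, 0, 0, 0, 0], [0, 0, 0, 0, 0, 0, 0], [0, 0, 0, 0, 0, 0, 0]], squeeze=50)

```text
t: 19.4
tcp_pos: [0.419, -0.0284, 0.0274]
tcp_rot: [2.092, 2.338, 0.004]
contact_force: [1.0, 0.5, 7.1]
grip_width: 0.441
grasp_force: 49.2
```

>>> shift_gripper(rows=[[0, 0, 0, 0, 0, 0, 0], [0, 0, 0, -0.4, 0, 0, 0], [0, 0, 0, -0.6, 0, 0, 0], [0, 0, 0, -0.8, 0, 0, 0], [0, 0, 0, -0.8, 0, 0, 0], [0, 0, 0, 0, 0, 0, 0]])

```text
t: 20.0
tcp_pos: [0.4204, -0.0289, 0.1622]
tcp_rot: [2.087, 2.333, 0.01]
contact_force: [1.2, 0.3, -1.1]
grip_width: 0.441
grasp_force: 48.8
```

Run:
```python
from h import *
plan(.592,.0955,.16,np.radians(93))
s=camrig.snapshot("scene"); pads(s,.045,.08,(.5,.75),(.0,.19)); save(s,"g3.png",(220,110,380,230),5)
```

```text
t 20.0 rot [0.0124 0.0042 0.0587] d [0.1152 0.1779 0.0022] | [ 0.4204 -0.0289  0.1622] F [ 1.2  0.3 -1.1] grip 0.441 48.8 q6 -0.36
```

View pics/g3.png

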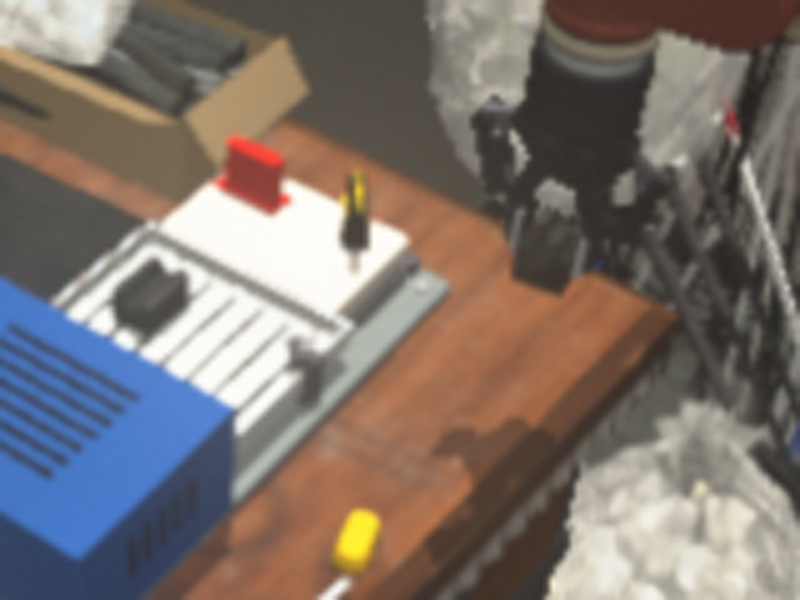

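Pad A lies flat in the tray at (150,295), and pad B hangs in the gripper. Carrying B over.

To row units: 0.03 m is 0.6, 0.028 m is 0.56, 0.058 rad is 0.0369.

>>> shift_gripper(rows=[[0, 0, 0, 0, 0, 0, 0.0369], [0, 0.4, 0.6, 0, 0, 0, 0], [0, 0.4, 0.6, 0, 0, 0, 0], [0, 0.4, 0.6, 0, 0, 0, 0], [0, 0.4, 0.6, 0, 0, 0, 0], [0, 0.4, 0.6, 0, 0, 0, 0], [0, 0.3, 0.56, 0, 0, 0, 0], [0, 0, 0, 0, 0, 0, 0], [0, 0, 0, 0, 0, 0, 0]])

```text
t: 20.95
tcp_pos: [0.5872, 0.0964, 0.1529]
tcp_rot: [-2.159, -2.278, 0.005]
contact_force: [-0.1, -0.1, -1.0]
grip_width: 0.447
grasp_force: 48.9
```

```bash
python3 -c "
from h import *
plan(.592,.0955,.062,np.radians(93))"
```

```text
t 20.9 rot [-0.0041  0.0002  0.0013] d [-0.0012  0.0048  0.0909] | [0.5872 0.0964 0.1529] F [-0.1 -0.1 -1. ] grip 0.447 48.9 q6 -0.02
```

To row units: 0.03 m is 0.6, 0.02 m is 0.4.

>>> shift_gripper(rows=[[0, -0.02, 0.1, 0.4, 0, 0, 0], [0, 0, 0, 0.6, 0, 0, 0], [0, 0, 0, 0.4, 0, 0, 0], [0, 0, 0, 0.26, 0, 0, 0], [0, 0, 0, 0, 0, 0, 0], [0, 0, 0, 0, 0, 0, 0]])

```text
t: 21.55
tcp_pos: [0.5932, 0.0953, 0.0725]
tcp_rot: [2.162, 2.279, 0.0]
contact_force: [1.0, 0.4, -0.4]
grip_width: 0.447
grasp_force: 48.9
```

```bash
python3 -c "
from h import *
plan(.592,.0955,.0615,np.radians(93))"
```

```text
t 21.6 rot [0.0003 0.     0.0002] d [ 0.0003 -0.0012  0.011 ] | [0.5932 0.0953 0.0725] F [ 1.   0.4 -0.4] grip 0.447 48.9 q6 -0.02
```

To row units: 0.004 m is 0.08, 0.002 m is 0.04.

>>> shift_gripper(rows=[[0, 0, 0, 0.08, 0, 0, 0], [0, 0, 0, 0.08, 0, 0, 0], [0, 0, 0, 0.04, 0, 0, 0], [0, 0, 0, 0.02, 0, 0, 0], [0, 0, 0, 0, 0, 0, 0]])

```text
t: 22.05
tcp_pos: [0.5936, 0.0956, 0.0616]
tcp_rot: [2.162, 2.28, 0.0]
contact_force: [-0.9, -0.3, 2.1]
grip_width: 0.443
grasp_force: 49.0
```

>>> shift_gripper(rows=[[0.55, 0, 0, 0, 0, 0, 0], [0.55, 0, 0, 0, 0, 0, 0], [0.55, 0, 0, 0, 0, 0, 0], [0.55, 0, 0, -0.4, 0, 0, 0], [0.55, 0, 0, -0.6, 0, 0, 0], [0.55, 0, 0, -0.8, 0, 0, 0], [0.55, 0, 0, -0.6, 0, 0, 0], [0.4, -1, 0, 0, 0, 0, 0], [0.4, -1, 0, 0, 0, 0, 0], [0.4, -1, 0, 0, 0, 0, 0]])

```text
t: 23.05
tcp_pos: [0.6015, -0.0555, 0.1818]
tcp_rot: [2.159, 2.28, 0.001]
contact_force: [0.1, 0.4, -0.7]
grip_width: 0.396
grasp_force: 0.0
```

Run:
```python
from h import *
s=camrig.snapshot("scene"); pads(s,.045,.08,(.5,.75),(.0,.19)); save(s,"g4.png",(220,110,380,230),5)
plan(.686,-.046,.2,np.radians(183))
```

```text
1 81 px [249. 170.] [662.6 101.1] [47.2 32.3] 88.5 z [46.7 58.  65.4]
2 82 px [266. 179.] [587.8  98.7] [28.8 45.1] 7.7 z [47.  57.3 65. ]
t 23.1 rot [-0.004   0.0055 -1.5749] d [-0.0852  0.0125 -0.0183] | [ 0.6016 -0.0629  0.1817] F [ 0.2 -4.6 -0.4] grip 0.402 0.0 q6 -0.27
```

View pics/g4.png

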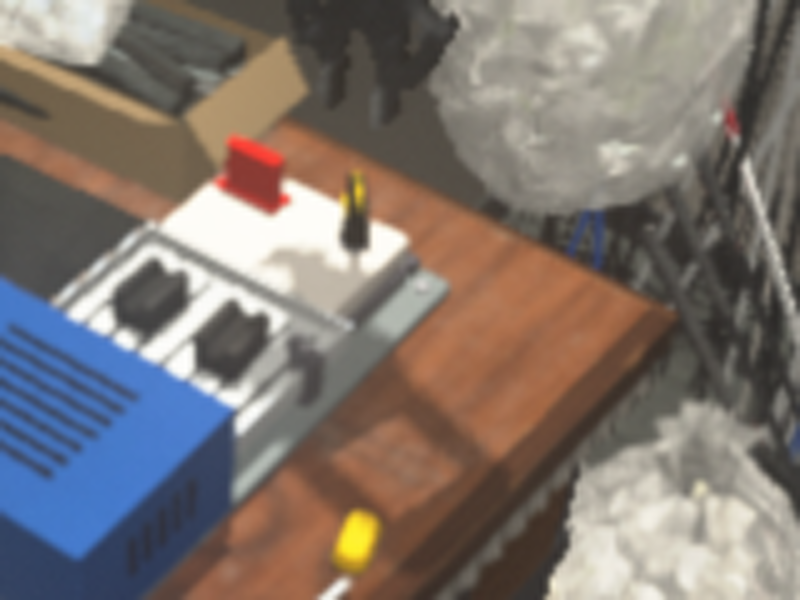

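Both pads lie flat in the tray at (150,295) and (235,340), clear of the keeper post. Back to the plate to push it home.

The rows are not in the units I measure in: shifts go in shares of 50 mm and turns go in shares of pi/2 rad. I convert before sending: -0.145 rad is -0.0923.

>>> shift_gripper(rows=[[0.4, 0, 0, 0, 0, 0, -0.0923], [0.4, 0, 0, 0, 0, 0, -0.0923], [0.4, 0, 0, 0, 0, 0, -0.0923], [0.4, 0, 0, 0, 0, 0, -0.0923], [0.4, 0, 0, 0, 0, 0, -0.0923], [0.4, 0, 0, 0, 0, 0, -0.0923], [0.4, 0, 0, 0, 0, 0, -0.0923], [0.4, 0, 0, 0, 0, 0, -0.0923], [0.4, 0, 0, 0, 0, 0, -0.0923], [0.4, 0, 0, 0, 0, 0, -0.0923]])

```text
t: 24.1
tcp_pos: [0.6013, -0.054, 0.181]
tcp_rot: [-0.097, -3.14, -0.0]
contact_force: [-0.1, 0.2, -0.3]
grip_width: 0.399
grasp_force: 0.0
```

>>> shift_gripper(rows=[[0.4, 0, 0, 0, 0, 0, -0.0796], [0.4, -0.8, 0.12, 0, 0, 0, 0], [0.4, -0.9, 0.12, 0, 0, 0, 0], [0.4, 0, 0, 0, 0, 0, 0], [0.4, 0, 0, 0, 0, 0, 0]])

```text
t: 24.6
tcp_pos: [0.6857, -0.037, 0.1799]
tcp_rot: [0.091, -3.138, -0.0]
contact_force: [0.7, 0.5, 0.1]
grip_width: 0.398
grasp_force: 0.0
```

```bash
python3 -c "
from h import *
plan(.686,-.046,.0845,np.radians(183))"
```

```text
t 24.6 rot [ 0.0003 -0.0019  0.0054] d [ 0.0002 -0.009   0.0954] | [ 0.6857 -0.037   0.1799] F [0.7 0.5 0.1] grip 0.398 0.0 q6 -1.79
```

To row units: 0.035 m is 0.7, 0.03 m is 0.6, 0.005 rad is 0.0032.

>>> shift_gripper(rows=[[0.4, 0, -0.18, 0.6, 0, 0, 0.0032], [0.4, 0, 0, 0.7, 0, 0, 0], [0.4, 0, 0, 0.6, 0, 0, 0], [0.4, 0, 0, 0, 0, 0, 0], [0.4, 0, 0, 0, 0, 0, 0], [0, 0, 0, 0, 0, 0, 0], [0, 0, 0, 0, 0, 0, 0], [0, 0, 0, 0, 0, 0, 0], [0, 0, 0, 0, 0, 0, 0]], squeeze=70)

```text
t: 25.5
tcp_pos: [0.6875, -0.0454, 0.0897]
tcp_rot: [-0.082, 3.137, 0.002]
contact_force: [-2.1, 5.4, 6.2]
grip_width: 0.149
grasp_force: 71.1
```

>>> shift_gripper(rows=[[0, 0, 0.1, 0, 0, 0, 0], [0, 0, 0.2, 0, 0, 0, 0], [0, 0, 0.3, 0, 0, 0, 0], [0, 0, 0.3, 0, 0, 0, 0], [0, 0, 0.3, 0, 0, 0, 0], [0, 0, 0.3, 0, 0, 0, 0], [0, 0, 0.3, 0, 0, 0, 0], [0, 0, 0.3, 0, 0, 0, 0], [0, 0, 0.3, 0, 0, 0, 0], [0, 0, 0.3, 0, 0, 0, 0]])

```text
t: 26.5
tcp_pos: [0.681, 0.088, 0.0897]
tcp_rot: [-0.081, 3.135, -0.003]
contact_force: [-0.7, -3.7, 5.1]
grip_width: 0.146
grasp_force: 71.0
```

>>> shift_gripper(rows=[[0, 0, 0.3, 0, 0, 0, 0], [0, 0, 0.2, 0, 0, 0, 0], [0, 0, 0.12, 0, 0, 0, 0], [0, 0, 0.08, 0, 0, 0, 0], [0, 0, 0.06, 0, 0, 0, 0], [0, 0, 0.04, 0, 0, 0, 0], [0, 0, 0, 0, 0, 0, 0]])

```text
t: 27.2
tcp_pos: [0.6792, 0.1246, 0.0897]
tcp_rot: [-0.081, 3.136, -0.011]
contact_force: [-1.3, -11.5, 7.6]
grip_width: 0.147
grasp_force: 71.3
```

```bash
python3 -c "
from h import *
plan(.677,.1236,.0845,np.radians(183))"
```

```text
t 27.2 rot [-0.0073  0.0048 -0.0008] d [ 0.0023 -0.0009  0.0052] | [0.6792 0.1246 0.0897] F [ -1.3 -11.5   7.6] grip 0.147 71.3 q6 -1.54
```

To row units: 0.002 m is 0.04.

>>> shift_gripper(rows=[[0, 0, 0.04, 0, 0, 0, 0], [0, 0, 0, 0, 0, 0, 0]])

```text
t: 27.4
tcp_pos: [0.6792, 0.1247, 0.0897]
tcp_rot: [-0.08, 3.136, -0.016]
contact_force: [-1.3, -18.9, 6.5]
grip_width: 0.15
grasp_force: 71.4
```

>>> shift_gripper(rows=[[0.4, 0, -0.04, 0, 0, 0, 0], [0.4, 0, 0, 0, 0, 0, 0], [0.4, 0, 0, 0, 0, 0, 0], [0.4, 0, 0, -0.8, 0, 0, 0], [0.4, 0, 0, -0.8, 0, 0, 0], [0.4, 0, 0, -0.4, 0, 0, 0], [0.4, 0, 0, 0, 0, 0, 0.0764], [0.4, 0, 0, 0, 0, 0, 0.0764], [0.4, 0, 0, 0, 0, 0, 0.0764], [0.4, 0, 0, 0, 0, 0, 0.0764]])

```text
t: 28.4
tcp_pos: [0.6767, 0.1292, 0.1861]
tcp_rot: [-0.673, -3.069, -0.0]
contact_force: [-0.6, -0.3, 0.4]
grip_width: 0.4
grasp_force: 0.0
```

>>> shift_gripper(rows=[[0.4, 0, 0, 0, 0, 0, 0.0764], [0.4, 0, 0, 0, 0, 0, 0.0764], [0.4, 0, 0, 0, 0, 0, 0.0764], [0.4, 0, 0, 0, 0, 0, 0.0318], [0.4, 0, 0, 0, 0, 0, 0], [0.4, 0, 0, 0, 0, 0, 0]])

```text
t: 29.0
tcp_pos: [0.6768, 0.1289, 0.1861]
tcp_rot: [-1.275, -2.871, -0.0]
contact_force: [-0.5, 0.1, -0.2]
grip_width: 0.403
grasp_force: 0.0
```

```bash
python3 -c "
from h import *
plan(.5821,.1184,.0895,np.radians(48.5)+1.45)"
```

```text
t 29.0 rot [ 0.0001 -0.0001  0.0091] d [ 0.055  -0.0778  0.0966] | [0.6768 0.1289 0.1861] F [-0.5  0.1 -0.2] grip 0.403 0.0 q6 -0.65
```

To row units: -0.04 m is -0.8, -0.038 m is -0.76, 0.009 rad is 0.0057.

>>> shift_gripper(rows=[[0.4, 0.54, -0.76, 0, 0, 0, 0.0057], [0.4, 0.56, -0.8, 0, 0, 0, 0], [0.4, 0, 0, 0, 0, 0, 0], [0.4, 0, 0, 0, 0, 0, 0]])

```text
t: 29.4
tcp_pos: [0.581, 0.1177, 0.1857]
tcp_rot: [-1.289, -2.865, -0.0]
contact_force: [0.7, -0.5, 0.5]
grip_width: 0.399
grasp_force: 0.0
```

Run:
```python
from h import *
plan(.5821,.1184,.0895,np.radians(48.5)+1.45)
s=camrig.snapshot("scene"); save(s,"k5.png",(220,130,340,230),5)
```

```text
t 29.4 rot [-0.0001 -0.0002 -0.0007] d [-0.0002  0.0013  0.0962] | [0.581  0.1177 0.1857] F [ 0.7 -0.5  0.5] grip 0.399 0.0 q6 -0.65
```

View pics/k5.png

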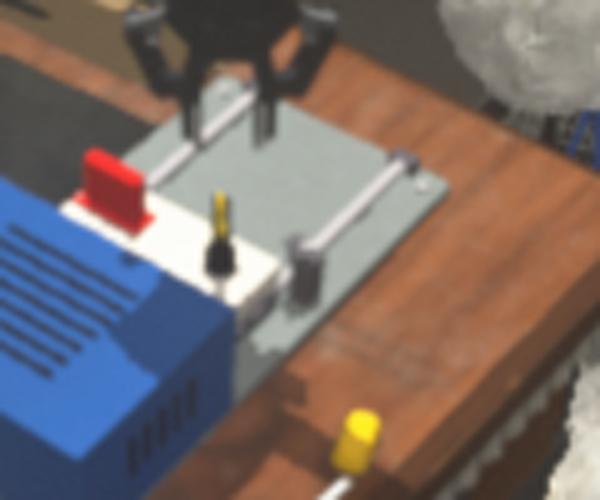

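The carriage is home, with the plate at (118,190) exactly as before, and the fingers straddle the knob. I'll lower, grip and turn clockwise.

To row units: 0.035 m is 0.7, 0.031 m is 0.62.

>>> shift_gripper(rows=[[0.4, 0, 0.02, 0.6, 0, 0, 0], [0.4, 0, 0, 0.7, 0, 0, 0], [0.4, 0, 0, 0.62, 0, 0, 0], [0.4, 0, 0, 0, 0, 0, 0], [0, 0, 0, 0, 0, 0, 0], [0, 0, 0, 0, 0, 0, 0], [0, 0, 0, 0, 0, 0, 0], [0, 0, 0, 0, 0, 0, 0]], squeeze=60)

```text
t: 30.25
tcp_pos: [0.5844, 0.1179, 0.0924]
tcp_rot: [1.29, 2.861, 0.002]
contact_force: [-1.0, -2.8, 3.4]
grip_width: 0.124
grasp_force: 60.8
```

>>> shift_gripper(rows=[[0, 0, 0, 0, 0, 0, 0.0764], [0, 0, 0, 0, 0, 0, 0.0764], [0, 0, 0, 0, 0, 0, 0.0764], [0, 0, 0, 0, 0, 0, 0.0764], [0, 0, 0, 0, 0, 0, 0.0764], [0, 0, 0, 0, 0, 0, 0.0764], [0, 0, 0, 0, 0, 0, 0.0764], [0, 0, 0, 0, 0, 0, 0.0764], [0, 0, 0, 0, 0, 0, 0.0764], [0, 0, 0, 0, 0, 0, 0.0764]])

```text
t: 31.25
tcp_pos: [0.5817, 0.1173, 0.0923]
tcp_rot: [2.686, 1.63, -0.008]
contact_force: [-12.0, -4.6, 11.7]
grip_width: 0.125
grasp_force: 62.1
```

>>> shift_gripper(rows=[[0, 0, 0, 0, 0, 0, 0.0764], [0, 0, 0, 0, 0, 0, 0.0764], [0, 0, 0, 0, 0, 0, 0.0318], [0, 0, 0, 0, 0, 0, 0], [0, 0, 0, 0, 0, 0, 0]])

```text
t: 31.75
tcp_pos: [0.5811, 0.1177, 0.0923]
tcp_rot: [2.889, 1.235, -0.01]
contact_force: [-15.0, -3.7, 13.6]
grip_width: 0.125
grasp_force: 62.7
```

```bash
python3 -c "
from h import *
plan(.5821,.1184,.0895,np.radians(48.5)); print(read_state()['wrist_torque'])"
```

```text
t 31.8 rot [-0.0024  0.0056 -0.0384] d [0.0012 0.0003 0.0028] | [0.5811 0.1177 0.0923] F [-15.   -3.7  13.6] grip 0.125 62.7 q6 0.84
[-0.78818286  2.2560832   0.7019314 ]
```

To row units: -0.045 m is -0.9, -0.04 m is -0.8.

>>> shift_gripper(rows=[[0.4, 0, 0, 0, 0, 0, 0], [0.4, 0, 0, 0, 0, 0, 0], [0.4, 0, 0, 0, 0, 0, 0], [0.4, 0, 0, -0.8, 0, 0, 0], [0.4, 0, 0, -0.8, 0, 0, 0], [0.4, 0, 0, -0.8, 0, 0, 0], [0.4, -0.9, 0, 0, 0, 0, 0], [0.4, -0.9, 0, 0, 0, 0, 0], [0.4, -0.9, 0, 0, 0, 0, 0], [0.4, -0.9, 0, 0, 0, 0, 0]])

```text
t: 32.75
tcp_pos: [0.4571, -0.0123, 0.2104]
tcp_rot: [2.889, 1.231, 0.002]
contact_force: [0.5, 0.0, 0.1]
grip_width: 0.404
grasp_force: 0.0
```

>>> shift_gripper(rows=[[0.4, -0.9, 0, 0, 0, 0, 0], [0.4, -0.9, 0, 0, 0, 0, 0], [0.4, -0.9, 0, 0, 0, 0, 0], [0.4, -0.9, 0, 0, 0, 0, 0], [0.4, 0, 0, 0, 0, 0, 0]])

```text
t: 33.25
tcp_pos: [0.3311, -0.1445, 0.2105]
tcp_rot: [2.893, 1.217, 0.0]
contact_force: [-0.1, -0.1, 0.2]
grip_width: 0.403
grasp_force: 0.0
```

Run:
```python
from h import *
s=camrig.snapshot("top"); save(s,"e.png",(190,110,390,255),4)
X=cloud(s); Z=X[...,2]; v,u=np.mgrid[:384,:512]; hsv=cv2.cvtColor(s["color"],cv2.COLOR_RGB2HSV)
for n,m in (("knob",(u>280)&(u<315)&(v>170)&(v<205)&(Z>.09)&(Z<.108)),("red",((hsv[...,0]<6)|(hsv[...,0]>174))&(hsv[...,1]>150)&(v>130)&(v<170)&(u>270)&(u<310)&(Z>.08))): print(n,cv2.minAreaRect(X[m][:,:2].astype(np.float32)*1000))
```

```text
knob ((580.2153930664062, 120.94701385498047), (44.730712890625, 12.983327865600586), 44.422332763671875)
red ((675.088134765625, 125.78076171875), (48.4194221496582, 13.120301246643066), 4.231049060821533)
```

View pics/e.png

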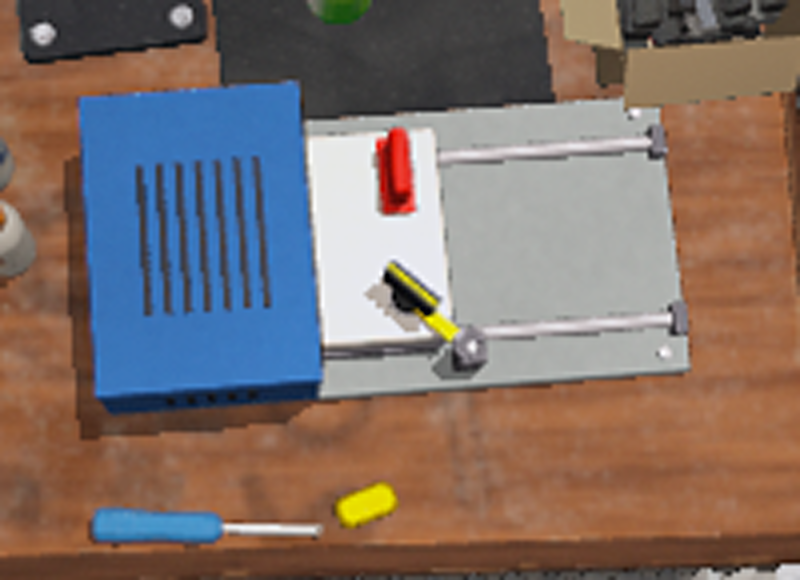

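The carriage is home, the tongue is at the keeper (470,345), no pads remain on the bench and the other items haven't moved.

```bash
python3 -c "
from plant import robot, camrig, workorder, read_state
print(workorder.sign_off())"
```

```text
the job is handed in; nothing more can be done
None
```

Both black pads found on the bench are lying flat in the tray, side by side; the carriage is fully home, the knob is locked clockwise, and the job is handed in.

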